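Tip two parts crates to find the stamped one and push it to the dispatch line

TASK

One of the two small plywood crates has a ring stamp on its underside. Tip both crates over to your right, onto the side away from their clasps, so that you can see underneath; then push the stamped one, still lying tipped, to the right along the bench until it lies across the dispatch line, with the strip of black tape running under its middle. Do not lift either crate, leave the unstamped one lying tipped short of the line, and do not disturb the solder reel, the tape roll or the battery pack.

Things in the scene. Friction and masses are not known exactly. Their poses are not given: they have to be found in the camera images.
- crate_a: plain plywood box, 42 (own x) x 66 (own y) x 90 mm high (own z), 0.18 to 0.35 kg, lighter lid, two clasps on the face toward the robot's left (own -x). Starts upright, own +x to the robot's right within 6 degrees; origin at the centre of its underside. Pushed to the right high on the clasp face it turns on its lower right edge and topples once leant 25 degrees. Tipped, it lies 42 mm high, own z to the right.
- crate_b: the second crate, same make, size, weight range, axes and origin as crate_a and alike from above; one stands nearer the robot, the other behind it, about 24 to 48 mm between them, and they swap places from run to run. Fixed nearby: an open cardboard box 60 mm high, its edge at y = 0.17 left of the farther crate, and a black stand 70 mm high beyond x = 0.58.
- stamp (a point): centre of the stamp, a dark ring 25 mm across with a 50 mm bar through it, on the underside of one of the two crates (bare plywood under the other), between its two runners and 4 mm above its origin. It cannot be seen while the crate stands.
- line: the dispatch line: a flat strip of black tape on the bench, 12 mm wide (own x) and 210 mm long (own y), running away from the robot, to the right of both crates. Origin at its centre; own x points to the right across the line, own y away from the robot. Fixed, no thickness to catch on.
- a_centre (a point): middle of crate a: 45 mm above the bench when it stands, 21 mm when it lies tipped.
- a_lid (a point): centre of the lid's top face of crate a, 90 mm from the underside; the middle of its right end once tipped, 21 mm above the bench.
- b_centre (a point): middle of crate b: 45 mm above the bench when it stands, 21 mm when it lies tipped.
- b_lid (a point): centre of the lid's top face of crate b, 90 mm from the underside; the middle of its right end once tipped, 21 mm above the bench.
- reel: bystander, left of the crates: reel of solder with blue flanges, 53 x 65 mm, 32 mm high, origin at the centre of its underside. Leave alone.
- tape_roll: bystander, to the right: roll of black tape lying flat, 62 mm across, 19 mm high, origin at the centre of its underside. Leave alone.
- lipo: bystander, to the right and further back: battery pack with short leads, 36 x 110 x 30 mm high, origin at the centre of its underside. Leave alone.
There are look-alikes about, which are no part of the job. What is shaped like the crate_a but green is not meant.

How it is judged:
On the way, in this order (a step that is already met when the one before it is completed fails the run):
1. both crates lie tipped to the right, both still short of the dispatch line (angle between each of crate_a, crate_b's own x axis and vertical above 2.95 rad and x of each of a_lid, b_lid in the frame of line below -0.006 m), for 0.2 s.
2. the stamped crate lies tipped with the dispatch line under its middle (angle between crate_a's own x axis and vertical above 2.95 rad and x of a_centre in the frame of line between -0.015 and 0.015 m), for 0.2 s.
At the end, for the whole second after the job is handed in: The stamped crate lies tipped to the right (flat within 11 degrees), its middle within 15 mm of the line across the tape and within the length of the tape; the other crate lies tipped with its lid end short of the tape; both are at rest (all of step 2 and angle between crate_b's own x axis and vertical above 2.95 rad and y of a_centre in the frame of line between -0.105 and 0.105 m and x of b_lid in the frame of line below -0.006 m and linear speed of each of crate_a, crate_b below 0.01 m/s); the robot touches nothing.
It fails at once if a crate is lifted off the bench (its middle over 65 mm high, or over 42 mm high while lying tipped) ((height (world z) of a_centre above 0.065 m or (angle between crate_a's own x axis and vertical above 2.9 rad and height (world z) of a_centre above 0.042 m)) or (height (world z) of b_centre above 0.065 m or (angle between crate_b's own x axis and vertical above 2.9 rad and height (world z) of b_centre above 0.042 m))).
It fails at once if the reel, the tape roll or the battery pack is moved by more than 20 mm (distance of any of reel, tape_roll, lipo from where it was at the start of the episode above 0.02 m).
It also fails if it takes over 56 s, if anything falls off the work surface, if the arm or the gripper's body presses on something with over 40 N, if the wrist force passes 120 N, or if a joint passes its speed limit or range.

ROBOT

A 6-joint arm with a two-finger parallel gripper is mounted at the origin on a cart in front of the work surface, level with it; the furniture and walls round the work are solid. World frame = base frame: x ahead of the robot, y to its left, z up, the work surface at z = 0. Lengths are in m, angles in rad, forces in N, time in s.
With the tool pointing down it reaches from about 0.35 to 0.775 m from the base axis. Payload 7.3 kg.
Tool frame: the origin (TCP) lies at the very end of the fingers, on their centre line; the grasp point (between the pads) lies 19 mm behind it; z points along the fingers, y is the line along which they close (so a half turn about z gives the same grasp; the last joint's range is limited). The gripper opens to 92 mm and grips with 3 to 60 N. Pads are 19 mm wide; open, the fingers measure 130 mm over their backs; the gripper's body (75 mm by 190 mm) begins 47 mm behind the grasp point.
Start: joints at [1.186, 0.342, 1.524, -0, 1.275, -0.146], TCP at [0.124, 0.51, 0.227] pointing down, gripper open.
Joint ranges: [-2.53, 2.53], [-0.77, 2.02], [0.04, 2.7], [-1, 4.14], [0.28, 2.66], [-3.11, 3.11]. Speed limits (rad/s): [2.57, 2.57, 3.14, 3.14, 3.14, 3.14].

INTERFACE

Orientations are given as [roll, pitch, yaw] about the fixed x, y, z axes, in that order (R = Rz(yaw) Ry(pitch) Rx(roll)).
In Python, from cell import robot gives the robot as it stands. The module is installed in compiled form; this text tells all that it offers.
- The arm moves only by the tool arm_command, never from a script. Its argument "moves" is a list of rows, each a list of 3 entries, a list of its own where there are three numbers: the shift along the tool's x, y, z in m, then the turn, a rotation vector about the tool's x, y, z in rad, then the finger opening in m, from 0 to 0.0918. In form: [[[dx, dy, dz], [ax, ay, az], claw], ...]. A call has exactly 5 rows; each row is the pose to reach, as a shift and turn from the pose commanded when the call began, along the tool's axes at that moment; what a row does not reach only later rows make up. A row lasts 1/10 s, in which the tool goes at most 50 mm and 8.59 degrees, less where a joint would pass 70% of its speed; a pose out of reach is approached as far as the arm can. A call with a gripper value outside its range is refused whole. The fingers move at their own pace and stop on an object; "squeeze" is the grip in N (left out, the last holds). Time passes only in rows, so rows that repeat a pose let the fingers close, or fill a call up. It gives the time, the measured TCP pose, the force, the opening and the grip force at its end, in the units of the state.
- robot.observe(): the state, without advancing time (a new reading comes with each control period).
- robot.read_camera(name): name is "scene" or "top" or "wrist"; returns the picture (400x640x3 uint8, red, green, blue); there is no depth.
- robot.camera_model(name): a dict with "fx", "fy", "cx", "cy" (pixels), "R" (3x3) and "t" (3): a world point X has camera coordinates R X + t. Camera axes: x right, y down, z forward; pixel columns grow to the right and rows downward; lengths in m; the calibration is good to about 2 mm. A picture is of the moment at which its call begins: read the wrist's pose just before it. camera_model takes no time and is no camera call; for the wrist camera it gives the pose at the moment of the call.
- robot.hand_in(): hands the job in; it is judged then, once.
The state is a dict: "time": time; "qpos": joint angles; "qvel": joint speeds; "joint_efforts": joint torques, N m; "tool_pos": TCP position; "tool_rot": TCP orientation; "contact_force": force on the tool from outside, world axes, zero at the start; "torque": the same for the moment, N m; "opening": finger opening in m; "grip_force": force on a finger pad.
Only numpy, scipy, OpenCV 4.12 (cv2) and the standard library are available. Lean on these libraries where they do the work, as an engineer would, in place of code of your own. Each camera call takes 0.05 s, during which the arm holds its last target. There are 200 camera calls.

## Working session

There is one attempt and no reset: what is moved stays moved. The work goes in short steps, Python scripts to look and compute and a tool call to move; the robot and the scene stay as the last step left them, time stands still between calls to the robot, and variables do not carry over. Pictures are saved under pics/ and viewed, at most 10 in all, crops included, and the job is handed in when it is done.

Besides the shell and the picture viewer there is one more tool, called as name(argument=value, ...), one argument or row to a line, values as JSON. arm_command: Moves the arm, as the interface text tells. Its arguments: {"type":"object","properties":{"moves":{"type":"array"},"squeeze":{"type":"number"}},"required":["moves"]}

```bash
mkdir -p pics; cat > h.py <<'E'
import numpy as np, cv2
from cell import robot
def snap(n,f):
    im=robot.read_camera(n); cv2.imwrite('pics/'+f,cv2.cvtColor(im,cv2.COLOR_RGB2BGR)); return im
def px2w(n,u,v,z):
    m=robot.camera_model(n); R=np.array(m['R']);t=np.array(m['t'])
    d=R.T@np.array([(u-m['cx'])/m['fx'],(v-m['cy'])/m['fy'],1]); c=-R.T@t
    return c+d*(z-c[2])/d[2]
def w2px(n,X):
    m=robot.camera_model(n); p=np.array(m['R'])@np.array(X)+np.array(m['t'])
    return m['fx']*p[0]/p[2]+m['cx'],m['fy']*p[1]/p[2]+m['cy']
E
python3 - <<'E'
from h import *
snap('top','top1.png');snap('scene','scene1.png')
o=robot.observe();print(o['time'],o['tool_pos'],o['tool_rot'],o['opening'])
for n in('top','scene'):
    m=robot.camera_model(n);print(n,-np.array(m['R']).T@np.array(m['t']))
E
```

```text
0.1 [0.12401484 0.50975683 0.22610464] [-3.14019858e+00 -1.79174187e-04  2.90281244e+00] 0.09210839368195431
top [0.51887193 0.02584867 1.00211285]
scene [0.24363875 0.66568985 0.68509321]
```

View pics/top1.png

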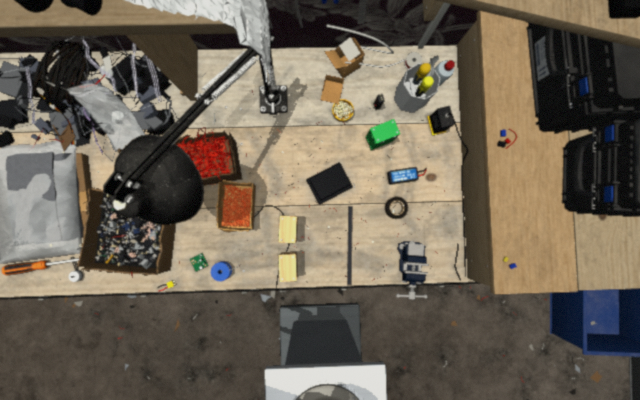

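View pics/scene1.png

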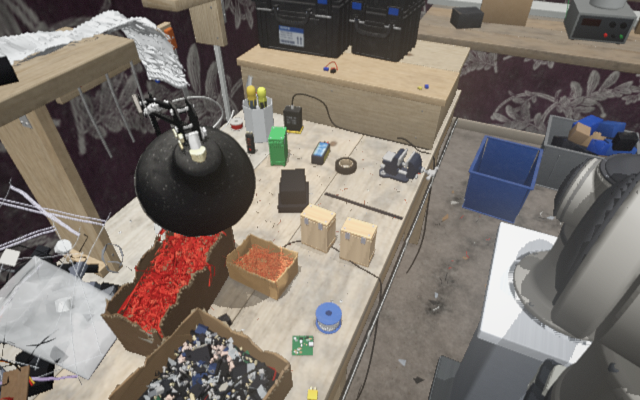

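The top view shows the far crate's lid near (291,229), the near crate's at (289,267) and the tape at column 350, rows 207–285. The cardboard box is at (236,205) and the reel at (221,270). Next I'll measure these more precisely.

```bash
python3 - <<'E'
from h import *
im=cv2.imread('pics/top1.png')
c=im[190:295,200:360]; cv2.imwrite('pics/c1.png',cv2.resize(c,None,fx=5,fy=5,interpolation=cv2.INTER_CUBIC)[:600,:800])
for n,p in dict(far=(291,229),near=(289,267)).items(): print(n,px2w('top',*p,.09).round(3))
for p in[(350,207),(350,285),(221,270),(396,207),(255,185),(255,229),(330,203),(312,183)]: print(p,px2w('top',*p,0.0).round(3))
for p in[(255,181),(255,229)]: print(p,px2w('top',*p,0.06).round(3))
E
```

```text
far [0.515 0.075 0.09 ]
near [0.423 0.082 0.09 ]
(350, 207) [ 0.569 -0.081  0.   ]
(350, 285) [ 0.36  -0.074  0.   ]
(221, 270) [0.411 0.269 0.   ]
(396, 207) [ 0.566 -0.206  0.   ]
(255, 185) [0.636 0.174 0.   ]
(255, 229) [0.518 0.177 0.   ]
(330, 203) [ 0.582 -0.027  0.   ]
(312, 183) [0.637 0.02  0.   ]
(255, 181) [0.639 0.165 0.06 ]
(255, 229) [0.518 0.168 0.06 ]
```

View pics/c1.png

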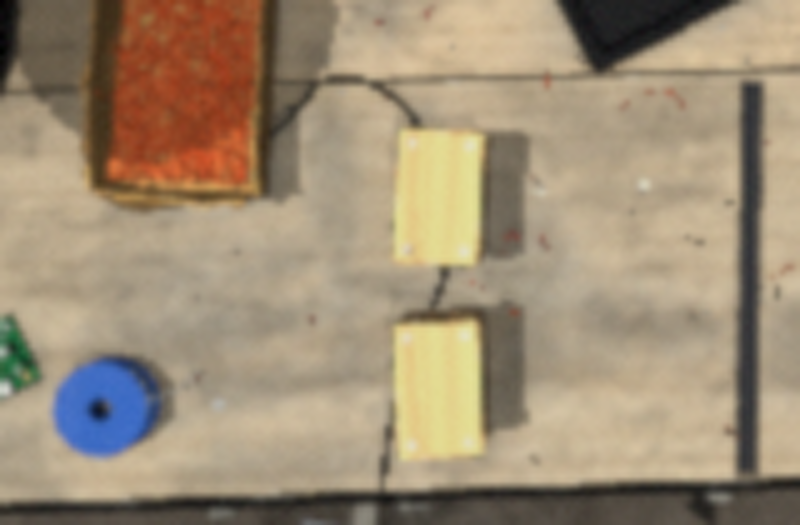

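The refined lid centres are near pixel (288,229.4) for the far crate and (288,267.6) for the near one, so both crates sit at y≈0.083. The tape is at y≈-0.077. I'll start the approach to the near crate, turning the fingers to spread along world x.

arm_command(
  moves=[
    [[-0.038, -0.029, 0], [0, 0, 0.132], 0.02],
    [[-0.076, -0.058, 0], [0, 0, 0.264], 0.02],
    [[-0.114, -0.087, 0], [0, 0, 0.396], 0.02],
    [[-0.152, -0.115, 0], [0, 0, 0.528], 0.02],
    [[-0.19, -0.144, 0], [0, 0, 0.66], 0.02],
  ],
)

```text
time: 0.6
tool_pos: [0.2753, 0.3237, 0.2266]
tool_rot: [-3.141, 0.0, 2.238]
contact_force: [0.4, 0.7, 0.4]
opening: 0.0566
grip_force: 0.0
```

```bash
cat >> h.py <<'E'
from scipy.spatial.transform import Rotation as Ro
def to(X,yaw=np.pi/2):
    o=robot.observe(); R=Ro.from_euler('xyz',o['tool_rot'])
    T=Ro.from_euler('xyz',[np.pi,0,yaw])
    print('t',round(o['time'],2),'pos',np.round(o['tool_pos'],3),'rot',np.round(o['tool_rot'],3),'d',R.inv().apply(np.array(X)-o['tool_pos']).round(4),'rv',(R.inv()*T).as_rotvec().round(3),'F',np.round(o['contact_force'],1),o['opening'])
E
python3 - <<'E'
from h import *
for n,p in dict(far=(288,229.4),near=(288,267.6)).items(): print(n,px2w('top',*p,.09).round(4))
a=px2w('top',350.2,206.6,0);b=px2w('top',349.4,284.6,0);print(a,b)
to([.423,.145,.16])
E
```

```text
far [0.5143 0.0826 0.09  ]
near [0.4215 0.085  0.09  ]
[ 0.57037305 -0.08148826  0.        ] [ 0.3614194 -0.0720828  0.       ]
t 0.6 pos [0.275 0.324 0.227] rot [-3.141  0.     2.238] d [-0.2317  0.0055  0.0666] rv [-0.     0.     0.667] F [0.4 0.7 0.4] 0.05661781467162983
```

arm_command(
  moves=[
    [[-0.046, 0.001, 0.012], [0, 0, 0.133], 0.02],
    [[-0.092, 0.002, 0.024], [0, 0, 0.266], 0.02],
    [[-0.138, 0.003, 0.036], [0, 0, 0.4], 0.02],
    [[-0.184, 0.004, 0.05], [0, 0, 0.533], 0.02],
    [[-0.231, 0.005, 0.067], [0, 0, 0.667], 0.02],
  ],
)

```text
time: 1.1
tool_pos: [0.4235, 0.146, 0.1594]
tool_rot: [3.141, -0.0, 1.57]
contact_force: [1.2, 0.2, 0.7]
opening: 0.021
grip_force: 0.0
```

```bash
python3 - <<'E'
from h import *
to([.4215,.14,.075])
E
```

```text
t 1.1 pos [0.423 0.146 0.159] rot [ 3.141 -0.     1.57 ] d [-0.006  -0.002   0.0844] rv [ 0.001 -0.    -0.001] F [1.2 0.2 0.7] 0.02102581519161847
```

arm_command(
  moves=[
    [[-0.006, -0.002, 0.035], [0, 0, 0], 0.02],
    [[-0.006, -0.002, 0.07], [0, 0, 0], 0.02],
    [[-0.006, -0.002, 0.084], [0, 0, 0], 0.02],
    [[-0.018, -0.002, 0.084], [0, 0, 0], 0.02],
    [[-0.026, -0.002, 0.084], [0, 0, 0], 0.02],
  ],
)

```text
time: 1.6
tool_pos: [0.4206, 0.1208, 0.0759]
tool_rot: [-3.141, 0.0, 1.576]
contact_force: [0.6, 0.3, -0.4]
opening: 0.0203
grip_force: 0.0
```

arm_command(
  moves=[
    [[-0.008, 0, 0], [0, 0, 0], 0.02],
    [[-0.016, 0, 0], [0, 0, 0], 0.02],
    [[-0.024, 0, 0], [0, 0, 0], 0.02],
    [[-0.032, 0, 0], [0, 0, 0], 0.02],
    [[-0.038, 0, 0], [0, 0, 0], 0.02],
  ],
)

```text
time: 2.1
tool_pos: [0.4208, 0.0828, 0.0759]
tool_rot: [3.141, 0.0, 1.575]
contact_force: [-0.4, -0.2, -0.9]
opening: 0.0203
grip_force: 0.0
```

```bash
python3 - <<'E'
from h import *
to([.5143,.145,.15])
im=snap('scene','s2.png')
cv2.imwrite('pics/s2c.png',cv2.resize(im[170:330,260:460,::-1],None,fx=3,fy=3,interpolation=cv2.INTER_CUBIC))
E
```

```text
t 2.1 pos [0.421 0.083 0.076] rot [3.141 0.    1.575] d [ 0.0618  0.0938 -0.074 ] rv [0.    0.    0.005] F [-0.4 -0.2 -0.9] 0.020327122076850078
```

View pics/s2c.png

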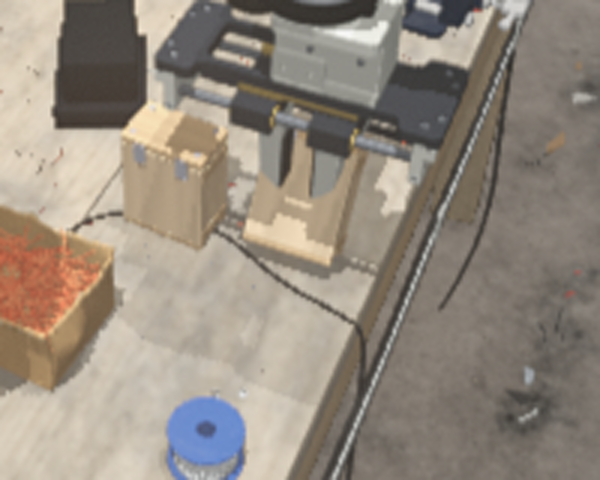

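In the crop the near crate is leaning right at about (300,200) with the fingers on its clasp face. The far crate, at (175,175), still stands upright. I'll keep pushing.

arm_command(
  moves=[
    [[-0.008, 0, 0], [0, 0, 0], 0.02],
    [[-0.016, 0, 0], [0, 0, 0], 0.02],
    [[-0.022, 0, 0], [0, 0, 0], 0.02],
    [[-0.022, 0, 0], [0, 0, 0], 0.02],
    [[-0.022, 0, 0], [0, 0, 0], 0.02],
  ],
)

```text
time: 2.65
tool_pos: [0.4209, 0.0615, 0.0757]
tool_rot: [-3.142, -0.0, 1.575]
contact_force: [0.2, -0.5, 0.7]
opening: 0.02
grip_force: 0.0
```

arm_command(
  moves=[
    [[0, 0, -0.04], [0, 0, 0], 0.02],
    [[0, 0, -0.08], [0, 0, 0], 0.02],
    [[0.04, 0.03, -0.08], [0, 0, 0], 0.02],
    [[0.08, 0.06, -0.08], [0, 0, 0], 0.02],
    [[0.085, 0.093, -0.08], [0, 0, 0], 0.02],
  ],
)

```text
time: 3.15
tool_pos: [0.5139, 0.1512, 0.1564]
tool_rot: [3.14, -0.002, 1.579]
contact_force: [0.8, -1.1, 0.2]
opening: 0.0201
grip_force: 0.0
```

```bash
python3 - <<'E'
from h import *
to([.514,.138,.077])
im=snap('scene','s3.png')
cv2.imwrite('pics/s3c.png',cv2.resize(im[170:330,260:460,::-1],None,fx=3,fy=3,interpolation=cv2.INTER_CUBIC))
E
```

```text
t 3.15 pos [0.514 0.151 0.156] rot [ 3.140e+00 -2.000e-03  1.579e+00] d [-0.0133 -0.0002  0.0794] rv [ 0.001 -0.002  0.009] F [ 0.8 -1.1  0.2] 0.020093629639620445
```

View pics/s3c.png

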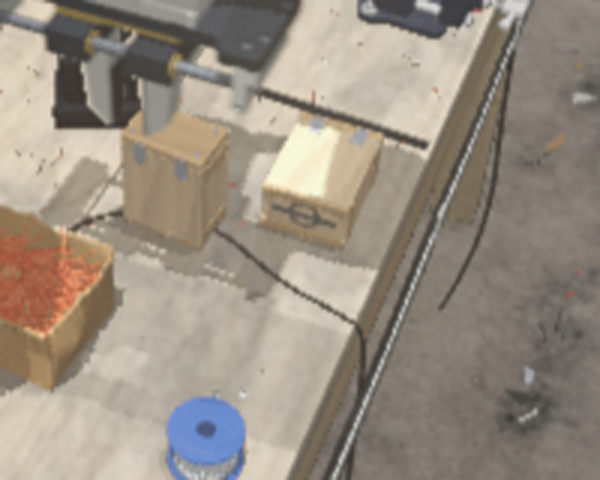

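The near crate lies tipped, and the ring stamp shows on its underside at (303,213). The far crate is still upright, so I'll tip it next.

arm_command(
  moves=[
    [[-0.012, 0, 0.035], [0, 0, 0], 0.02],
    [[-0.012, 0, 0.07], [0, 0, 0], 0.02],
    [[-0.013, 0, 0.08], [0, 0, 0.005], 0.02],
    [[-0.024, 0, 0.08], [0, 0, 0.005], 0.02],
    [[-0.032, 0, 0.08], [0, 0, 0.005], 0.02],
  ],
)

```text
time: 3.7
tool_pos: [0.5143, 0.1145, 0.0769]
tool_rot: [3.14, -0.0, 1.571]
contact_force: [-0.3, -0.3, 0.8]
opening: 0.0202
grip_force: 0.5
```

arm_command(
  moves=[
    [[-0.008, 0, 0], [0, 0, 0], 0.02],
    [[-0.016, 0, 0], [0, 0, 0], 0.02],
    [[-0.024, 0, 0], [0, 0, 0], 0.02],
    [[-0.032, 0, 0], [0, 0, 0], 0.02],
    [[-0.039, 0, 0], [0, 0, 0], 0.02],
  ],
)

```text
time: 4.2
tool_pos: [0.5137, 0.0752, 0.0759]
tool_rot: [3.141, 0.0, 1.571]
contact_force: [-0.1, 0.1, 0.7]
opening: 0.0201
grip_force: 0.0
```

arm_command(
  moves=[
    [[-0.008, 0, 0], [0, 0, 0], 0.02],
    [[-0.016, 0, 0], [0, 0, 0], 0.02],
    [[-0.022, 0, 0], [0, 0, 0], 0.02],
    [[-0.022, 0, 0], [0, 0, 0], 0.02],
    [[-0.022, 0, 0], [0, 0, 0], 0.02],
  ],
)

```text
time: 4.7
tool_pos: [0.5136, 0.054, 0.0757]
tool_rot: [-3.142, -0.0, 1.57]
contact_force: [0.4, 0.0, 0.4]
opening: 0.0199
grip_force: 0.0
```

arm_command(
  moves=[
    [[0, 0, -0.04], [0, 0, 0], 0.02],
    [[0, 0, -0.08], [0, 0, 0], 0.02],
    [[0.04, -0.03, -0.08], [0, 0, 0], 0.02],
    [[0.08, -0.06, -0.08], [0, 0, 0], 0.02],
    [[0.095, -0.093, -0.08], [0, 0, 0], 0.02],
  ],
)

```text
time: 5.2
tool_pos: [0.4196, 0.1515, 0.156]
tool_rot: [3.14, -0.001, 1.572]
contact_force: [-0.6, 0.4, 0.1]
opening: 0.02
grip_force: 0.0
```

```bash
python3 - <<'E'
from h import *
to([.421,.13,.022])
a=snap('scene','s4.png')[150:310,260:460,::-1]
b=snap('top','t4.png')[195:295,260:385,::-1]
a=cv2.resize(a,(500,400),interpolation=2);b=cv2.resize(b,(300*5//4*1,300),interpolation=2)
cv2.imwrite('pics/s4c.png',a)
b=cv2.imread('pics/t4.png')[195:295,260:385]
cv2.imwrite('pics/t4c.png',cv2.resize(b,None,fx=6,fy=6,interpolation=2))
E
```

```text
t 5.2 pos [0.42  0.152 0.156] rot [ 3.140e+00 -1.000e-03  1.572e+00] d [-0.0217  0.0012  0.134 ] rv [ 0.001 -0.001  0.001] F [-0.6  0.4  0.1] 0.019975941352670855
```

View pics/t4c.png

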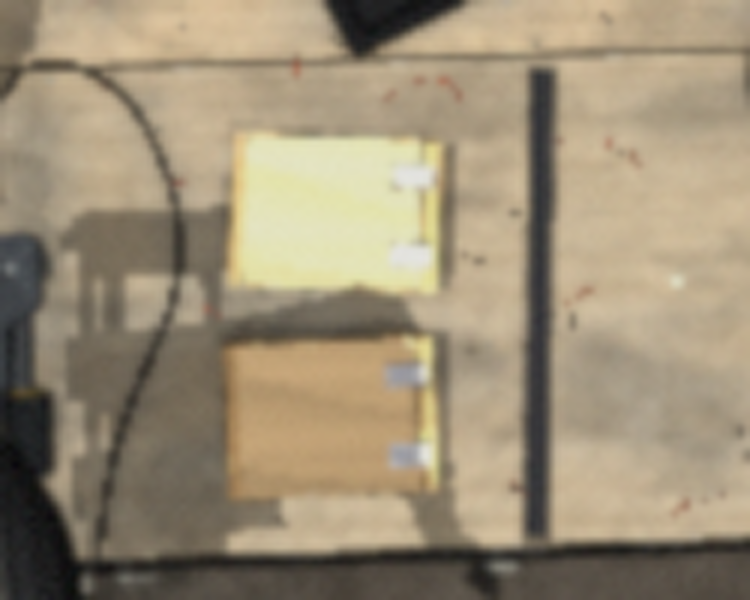

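Both crates lie tipped, short of the tape, whose column is about 538. The near, stamped one spans columns 227–437 and rows 337–495. Now I'll work out the push.

```bash
python3 - <<'E'
from h import *
f=lambda u,v:(260+u/6,195+v/6)
for p in[(224,345),(230,497),(435,337),(440,490)]: print(px2w('top',*f(*p),.042).round(4))
print(px2w('top',*f(538,420),0))
to([.42,.105,.022])
E
```

```text
[0.4541 0.0632 0.042 ]
[0.3896 0.0623 0.042 ]
[ 0.4547 -0.0273  0.042 ]
[ 0.3895 -0.0274  0.042 ]
[ 0.41346831 -0.07460241  0.        ]
t 5.3 pos [0.416 0.151 0.156] rot [-3.139 -0.     1.575] d [-0.0461  0.0037  0.1336] rv [-0.003 -0.     0.004] F [-0.3 -0.5 -0.6] 0.020399944465955507
```

arm_command(
  moves=[
    [[-0.03, 0.002, 0.04], [0, 0, 0], 0.02],
    [[-0.046, 0.003, 0.085], [0, 0, 0], 0.02],
    [[-0.046, 0.003, 0.12], [0, 0, 0], 0.02],
    [[-0.046, 0.003, 0.134], [0, 0, 0], 0.02],
    [[-0.056, 0.003, 0.134], [0, 0, 0], 0.02],
  ],
)

```text
time: 5.8
tool_pos: [0.4228, 0.0929, 0.0199]
tool_rot: [-3.138, 0.0, 1.572]
contact_force: [0.3, 0.2, 0.9]
opening: 0.02
grip_force: 0.0
```

arm_command(
  moves=[
    [[-0.01, 0, 0], [0, 0, 0], 0.02],
    [[-0.018, 0, 0], [0, 0, 0], 0.02],
    [[-0.026, 0, 0], [0, 0, 0], 0.02],
    [[-0.034, 0, 0], [0, 0, 0], 0.02],
    [[-0.042, 0, 0], [0, 0, 0], 0.02],
  ],
)

```text
time: 6.3
tool_pos: [0.4241, 0.0506, 0.0224]
tool_rot: [3.14, -0.0, 1.571]
contact_force: [0.5, 4.6, 2.8]
opening: 0.0199
grip_force: 2.1
```

arm_command(
  moves=[
    [[-0.008, 0, 0], [0, 0, 0], 0.02],
    [[-0.016, 0, 0], [0, 0, 0], 0.02],
    [[-0.024, 0, 0], [0, 0, 0], 0.02],
    [[-0.032, 0, 0], [0, 0, 0], 0.02],
    [[-0.04, 0, 0], [0, 0, 0], 0.02],
  ],
)

```text
time: 6.8
tool_pos: [0.4234, 0.0105, 0.0216]
tool_rot: [-3.141, -0.0, 1.571]
contact_force: [-1.1, 4.8, 4.4]
opening: 0.0202
grip_force: 2.2
```

```bash
python3 - <<'E'
from h import *
to([.42,-.0205,.022])
snap('top','t5.png'); b=cv2.imread('pics/t5.png')[195:295,260:385]
cv2.imwrite('pics/t5c.png',cv2.resize(b,None,fx=6,fy=6,interpolation=2))
E
```

```text
t 6.8 pos [0.423 0.01  0.022] rot [-3.141 -0.     1.571] d [-0.031  -0.0034 -0.0004] rv [-0. -0. -0.] F [-1.1  4.8  4.4] 0.02017240356901598
```

View pics/t5c.png

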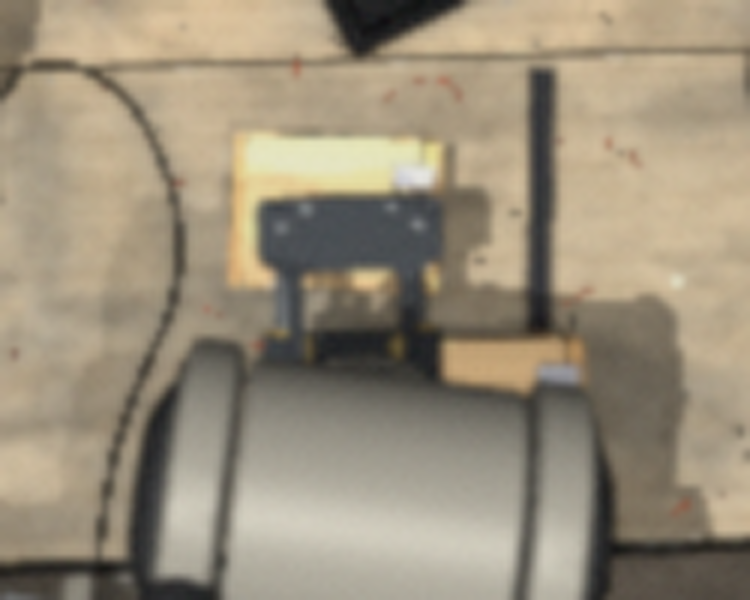

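The stamped crate's right end is now at column 583, which puts its middle at y≈-0.046. That leaves about 29 mm to push, after which I'll back off.

arm_command(
  moves=[
    [[-0.008, 0, 0], [0, 0, 0], 0.02],
    [[-0.016, 0, 0], [0, 0, 0], 0.02],
    [[-0.022, 0, 0], [0, 0, 0], 0.02],
    [[-0.026, 0, 0], [0, 0, 0], 0.02],
    [[-0.029, 0, 0], [0, 0, 0], 0.02],
  ],
)

```text
time: 7.35
tool_pos: [0.4234, -0.0184, 0.0216]
tool_rot: [-3.141, -0.0, 1.57]
contact_force: [-0.4, 2.0, 0.3]
opening: 0.0201
grip_force: 1.1
```

arm_command(
  moves=[
    [[0, 0, 0], [0, 0, 0], 0.02],
    [[0, 0, 0], [0, 0, 0], 0.02],
    [[0.005, 0, 0], [0, 0, 0], 0.02],
    [[0.02, 0, 0], [0, 0, 0], 0.02],
    [[0.03, 0, -0.04], [0, 0, 0], 0.02],
  ],
)

```text
time: 7.85
tool_pos: [0.4205, 0.0133, 0.0587]
tool_rot: [-3.132, -0.002, 1.571]
contact_force: [0.2, -0.1, -0.5]
opening: 0.0199
grip_force: 0.0
```

arm_command(
  moves=[
    [[0, 0, -0.045], [0, 0, 0], 0.02],
    [[0.045, 0, -0.08], [0, 0, 0], 0.02],
    [[0.09, 0, -0.08], [0, 0, 0], 0.02],
    [[0.135, 0, -0.08], [0, 0, 0], 0.02],
    [[0.18, 0, -0.08], [0, 0, 0], 0.02],
  ],
)

```text
time: 8.35
tool_pos: [0.4233, 0.1943, 0.1424]
tool_rot: [3.14, -0.0, 1.571]
contact_force: [0.3, -0.8, -0.2]
opening: 0.0199
grip_force: 0.0
```

```bash
python3 - <<'E'
from h import *
to([.42,-.0205,.022])
snap('top','t6.png'); b=cv2.imread('pics/t6.png')[195:295,260:385]
cv2.imwrite('pics/t6c.png',cv2.resize(b,None,fx=6,fy=6,interpolation=2))
E
```

```text
t 8.35 pos [0.423 0.194 0.142] rot [ 3.14  -0.     1.571] d [-0.2149 -0.0035  0.1203] rv [ 0.002 -0.     0.   ] F [ 0.3 -0.8 -0.2] 0.01988871949795258
```

View pics/t6c.png

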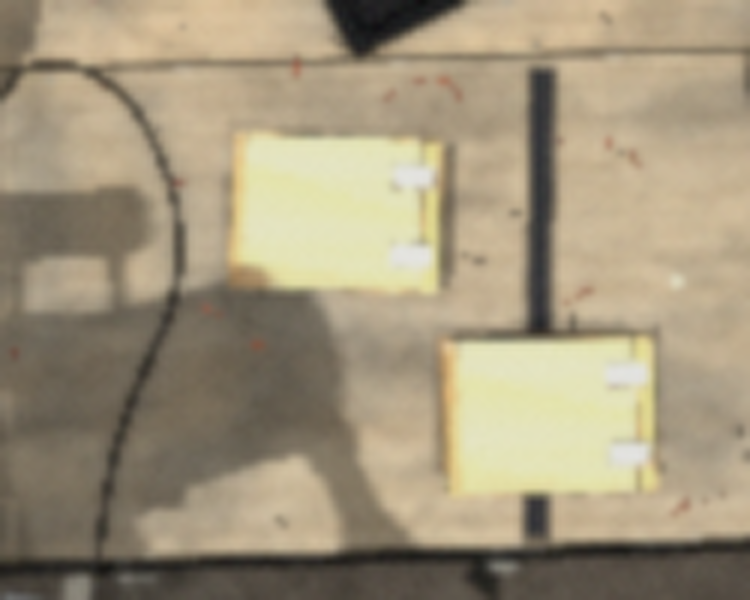

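The stamped crate spans columns 445–657. Corrected for height, its middle is near 541 against the tape at 538, so it is centred to a couple of millimetres. The other crate hasn't moved.

```bash
python3 -c "
from cell import robot
print(robot.hand_in())"
```

```text
the job is handed in; nothing more can be done
None
```

The job is handed in: both crates are tipped to the right, and the stamped one (the nearer crate) lies across the dispatch line, centred to within about 2 mm. The other lies tipped short of the line, nothing else was touched, and hand-in returned no verdict.

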